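# Slide the hexagonal paddle under the curing lamp

### The job

The inlay on the hexagonal wooden paddle needs its last cure: slide the paddle head first under the low curing lamp, lying flat on the table, until the whole hexagonal head is covered by the lamp panel and centred under it, with the handle sticking straight out of the opening. Do not knock the lamp, leave the round paddle and the dropper bottle where they are, and let go at the end.

Things in the scene. Friction and masses are not known exactly. Their poses are not given: they have to be found in the camera images.
- hex_paddle: Loose light-wood paddle lying flat, 14 mm thick, about 70 g, with a thin blue resin inlay on top. Its head is a regular hexagon, 70 mm across flats along x and 81 mm across corners along y. A straight handle 24 mm wide (along y) and 14 mm thick leaves the head along -x and ends 135 mm from the origin; good to grip across its width about 100 mm from the origin. Origin: centre of the head, on the underside. x points from handle to head, z up.
- lamp: White bench curing lamp, fixed to the table: a flat panel 100 mm (x) by 160 mm (y), underside 24 mm and top 48 mm above the table, on two side plates 8 mm thick whose inner faces stand 140 mm apart (at y = -70 and +70 mm). Open through front and back. Origin: on the table under the panel's centre. x points from the front opening (on the robot's side) to the back, z up. The panel's front edge is at x = -50 mm. A thin cord leaves the back.
- round_paddle: Bystander: the same wooden paddle with a round head, 75 mm in diameter; same handle, thickness, inlay, origin and axes as the hexagonal one. Leave it.
- dropper: Bystander: amber glass dropper bottle, standing, 32 mm in diameter and 92 mm tall, beside the lamp. Origin: centre of its underside. Leave it.

How it is judged:
By the outcome, as a careful person would: the job done as asked, in the order asked, and still so for the second after the job is handed in, with the robot touching nothing.
It also fails if it takes over 37 s, if anything falls off the work surface, if the arm or the gripper's body presses on something with over 40 N, if the wrist force passes 120 N, or if a joint passes its speed limit or range.

### The arm

A 6-joint arm with a two-finger parallel gripper is mounted at the origin on the work surface. World frame = base frame: x ahead of the robot, y to its left, z up, the work surface at z = 0. Lengths are in m, angles in degrees, forces in N, time in s.
With the tool pointing down it reaches from about 0.375 to 0.9 m from the base axis. Payload 3.1 kg.
Tool frame: the origin (TCP) lies at the very end of the fingers, on their centre line; the grasp point (between the pads) lies 19 mm behind it; z points along the fingers, y is the line along which they close (so a half turn about z gives the same grasp; the last joint's range is limited). The gripper opens to 87 mm and grips with 3 to 60 N. Pads are 19 mm wide; open, the fingers measure 117 mm over their backs; the gripper's body (75 mm by 190 mm) begins 51 mm behind the grasp point.
Start: joints at [62.366, 30.224, 82.088, -0, 67.689, -10.227], TCP at [0.187, 0.596, 0.193] pointing down, gripper open.
Joint ranges: [-176.69, 176.69], [-43.24, 126.21], [12.49, 139.97], [-82, 262], [0, 151.66], [-163.58, 163.58]. Speed limits (degrees/s): [159.86, 159.86, 180, 180, 180, 180].

### API

Orientations are given as a 3x3 rotation matrix whose columns are the frame's x, y, z axes.
In Python, from rig import * gives the robot as it stands.
- The arm moves only by the tool jog_arm, never from a script. Its arguments are lists of equal length, an entry for each row: "delta_pos": the shift along the world's x, y, z in cm, a list of three; "turn": the turn about the world's z in degrees; "grip": the closure, from 0 (fully open) to 1 (shut). In form: {"delta_pos": [[x, y, z], ...], "turn": [turn, ...], "grip": [grip, ...]}. A call has 1 to 12 rows; each row is the pose to reach, as a shift and turn from the pose commanded when the call began; what a row does not reach only later rows make up. A row lasts 1/8 s, in which the tool goes at most 62.5 mm and 10.7 degrees, less where a joint would pass 70% of its speed; a pose out of reach is approached as far as the arm can. A call with a gripper value outside its range is refused whole. The fingers move at their own pace and stop on an object; the grip force is fixed at half the most. Time passes only in rows, so rows that repeat a pose let the fingers close. It gives the time, the measured TCP pose, the force, the opening and the grip force at its end, in the units of the state.
- read_state(): the state, without advancing time (a new reading comes with each control period).
- capture(name): name is "scene" or "top"; returns a dict with "color" (384x512x3 uint8, blue, green, red), "fovy" (degrees; the focal length in pixels is half the picture's height over the tangent of half this angle, whatever the lens; pixels are square), "cx", "cy" (the principal point, pixels), "camera_from_world" (4x4, takes a point from world to camera coordinates). Camera axes: x right, y up, looking along -z (the intrinsics and any distortion apply to the point x, -y, -z); pixel columns grow to the right and rows downward; lengths in m; the calibration is good to about 2 mm. A picture is of the moment at which its call begins. There is no depth.
- hand_in(): hands the job in; it is judged then, once.
The state is a dict: "time_s": time; "joint_positions": joint angles; "qvel": joint speeds; "tau": joint torques, N m; "position": TCP position; "tcp_rot": TCP orientation; "force": force on the tool from outside, world axes, zero at the start; "moment": the same for the moment, N m; "opening": opening from 0.0 (shut) to 1.0 (fully open); "grasp_force": force on a finger pad.
Only numpy, scipy, OpenCV 4.12 (cv2) and the standard library are available. Lean on these libraries where they do the work, as an engineer would, in place of code of your own. Each camera call takes 0.05 s, during which the arm holds its last target. There are 200 camera calls.

## Working session

There is one attempt and no reset: what is moved stays moved. The work goes in short steps, Python scripts to look and compute and a tool call to move; the robot and the scene stay as the last step left them, time stands still between calls to the robot, and variables do not carry over. Pictures are saved under pics/ and viewed, at most 10 in all, crops included, and the job is handed in when it is done.

Besides the shell and the picture viewer there is one more tool, called in YAML: its name, and indented under it one key for each argument. jog_arm: Moves the arm, as the interface text tells. Its arguments: {"type":"object","properties":{"delta_pos":{"type":"array"},"turn":{"type":"array"},"grip":{"type":"array"}},"required":["delta_pos","turn","grip"]}

```bash
mkdir -p pics; python3 - <<'E'
from rig import *
import cv2,numpy as np
for n in("top","scene"):
    c=capture(n); cv2.imwrite(f"pics/{n}0.png",c["color"]); print(n,{k:(v if k!="color" else 0) for k,v in c.items()})
E
```

```text
top {'color': 0, 'fovy': 51.828864045700996, 'cx': 257.5175111848216, 'cy': 187.58066208351548, 'camera_from_world': array([[ 0.01388199, -0.99989228, -0.00476623,  0.02352667],
       [ 0.99077442,  0.01311244,  0.13488558, -0.67322075],
       [-0.13480855, -0.00659474,  0.99084972, -0.78981797],
       [ 0.        ,  0.        ,  0.        ,  1.        ]])}
scene {'color': 0, 'fovy': 42.15981612505865, 'cx': 256.8750068519033, 'cy': 192.9576396766112, 'camera_from_world': array([[ 0.76506993,  0.64390273,  0.00756794, -0.54466082],
       [-0.53744115,  0.63201278,  0.55831609,  0.32796339],
       [ 0.35471822, -0.43121818,  0.8295938 , -1.1909002 ],
       [ 0.        ,  0.        ,  0.        ,  1.        ]])}
```

View pics/top0.png

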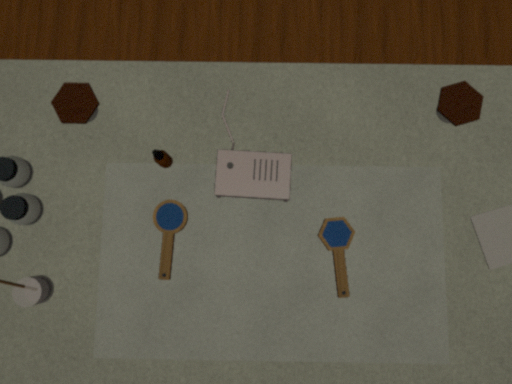

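View pics/scene0.png

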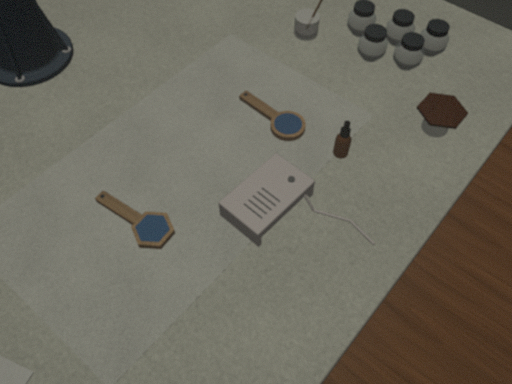

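The top view shows the hex paddle's head at about (336,233) with its handle end at (343,296). The lamp panel spans (215..291, 150..199), the round paddle is at (170,216) and the dropper at (163,158). The scene view agrees: hex head at (153,229), lamp at about (267,195). Next I measure both in each view.

```bash
cat > h.py <<'E'
from rig import *
import cv2,numpy as np
def ray(c,px,z):
    px=np.atleast_2d(px).astype(float); f=c["color"].shape[0]/2/np.tan(np.radians(c["fovy"]/2))
    T=c["camera_from_world"];R=T[:3,:3];o=-R.T@T[:3,3]
    d=np.c_[(px[:,0]-c["cx"])/f,-(px[:,1]-c["cy"])/f,-np.ones(len(px))]@R
    return o+d*((z-o[2])/d[:,2])[:,None]
def blob(m,seed):
    n,l,s,ce=cv2.connectedComponentsWithStats(m.astype(np.uint8)); 
    k=1+np.argmin(np.hypot(*(ce[1:]-seed).T)+1e3*(s[1:,4]<60)); return (l==k).astype(np.uint8),s[k],ce[k]
def paddle(c,seed):
    """seed: inlay pixel. returns inlay centre, axis (handle->head)"""
    h=cv2.cvtColor(c["color"],cv2.COLOR_BGR2HSV)
    blue=(h[...,0]>95)&(h[...,0]<125)&(h[...,1]>90)
    b,s,ce=blob(blue,seed); P=ray(c,np.argwhere(b)[:,::-1],.014)
    wood=(h[...,0]>5)&(h[...,0]<26)&(h[...,1]>75)&(h[...,2]>60)
    w,sw,_=blob(wood|b.astype(bool),seed); W=ray(c,np.argwhere(w)[:,::-1],.014)
    ctr=P.mean(0)[:2]; H=W[np.hypot(*(W[:,:2]-ctr).T)>.05][:,:2]
    a=ctr-H.mean(0); return ctr,np.degrees(np.arctan2(a[1],a[0])),s[4],sw[4],W,H
def lamp(c,seed):
    h=cv2.cvtColor(c["color"],cv2.COLOR_BGR2HSV); return h
E
python3 - <<'E'
from h import *
for n,sh,sr,sl in(("top",(336,233),(170,216),(250,190)),("scene",(153,229),(288,124),(245,190))):
    c=capture(n);hsv=cv2.cvtColor(c["color"],cv2.COLOR_BGR2HSV)
    for s in(sh,sr):
        r=paddle(c,s);print(n,r[0].round(4),r[1].round(2),r[2:4], "len",np.hypot(*(r[5]-r[0]).T).max().round(3))
    print("lamp px",c["color"][sl[1],sl[0]],"bg",c["color"][260,250],c["color"][225,250],c["color"][145,300])
E
python3 - <<'E'
from h import *
a=capture("top")["color"][135:215,200:305]; b=capture("scene")["color"][145:250,205:330]
a=cv2.resize(a,None,fx=3.7,fy=3.7);b=cv2.resize(b,None,fx=3.2,fy=3.2);o=np.zeros((400,800,3),np.uint8)
o[:a.shape[0],:a.shape[1]]=a[:, :800];o[:b.shape[0],392:392+b.shape[1]]=b[:400]
cv2.imwrite("pics/z.png",o)
E
```

```text
top [ 0.5798 -0.139 ] 5.26 (np.int32(529), np.int32(1367)) len 0.134
top [0.6116 0.2237] -2.46 (np.int32(533), np.int32(1369)) len 0.134
lamp px [109 119 127] bg [100 111 111] [ 94 106 106] [ 92 106 106]h.py:19: RuntimeWarning: Mean of empty slice.
  a=ctr-H.mean(0); return ctr,np.degrees(np.arctan2(a[1],a[0])),s[4],sw[4],W,H
  ret = um.true_divide(
Traceback (most recent call last):
ValueError: zero-size array to reduction operation maximum which has no identity
```

View pics/z.png

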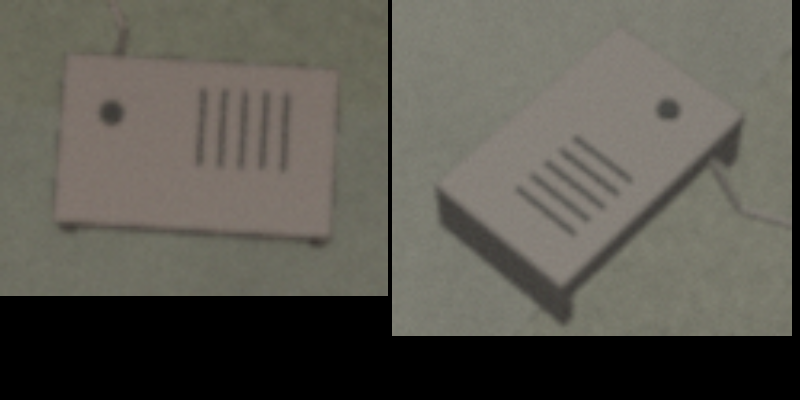

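The zoom shows the panel top cleanly in both views: the top crop has corners at about (66,55), (337,70), (329,236) and (55,222). The panel is slightly pinker than the mat, so I segment it on red minus green.

```bash
python3 - <<'E'
s=open("h.py").read()
s=s[:s.index("def lamp")].replace("wood|b.astype(bool)","cv2.morphologyEx((wood|b.astype(bool)).astype(np.uint8),cv2.MORPH_CLOSE,np.ones((5,5)))")
s+='''def lamp(c,seed):
    g=cv2.GaussianBlur(c["color"],(3,3),0).astype(int)
    m=((g[...,2]-g[...,1]>3)&(g[...,2]>85)).astype(np.uint8)
    m=cv2.morphologyEx(cv2.morphologyEx(m,cv2.MORPH_CLOSE,np.ones((7,7))),cv2.MORPH_OPEN,np.ones((5,5)))
    b,s,ce=blob(m,seed); P=ray(c,np.argwhere(b)[:,::-1],.048)[:,:2]
    q=cv2.boxPoints(cv2.minAreaRect((P*1000).astype(np.float32)))
    hull=cv2.convexHull((P*1000).astype(np.float32))
    return P.mean(0),cv2.minAreaRect((P*1000).astype(np.float32)),q
'''
open("h.py","w").write(s)
E
python3 - <<'E'
from h import *
for n,sh,sr,sl in(("top",(336,233),(170,216),(253,175)),("scene",(153,229),(288,124),(267,192))):
    c=capture(n);hsv=cv2.cvtColor(c["color"],cv2.COLOR_BGR2HSV)
    for s in(sh,sr):
        r=paddle(c,s);print(n,r[0].round(4),r[1].round(2),r[2:4])
        if len(r[5]): print(np.hypot(*(r[5]-r[0]).T).max().round(3))
        else: print(hsv[s[1]-15:s[1]+15:2,s[0]].tolist())
    print("lamp",lamp(c,sl))
E
```

```text
top [ 0.5798 -0.1389] 5.33 (np.int32(527), np.int32(1469))
0.134
top [0.6117 0.2237] -2.54 (np.int32(533), np.int32(1472))
0.134
lamp (array([0.70111007, 0.04298277]), ((701.65283203125, 42.8835563659668), (161.03262329101562, 103.06311798095703), 87.44605255126953), array([[646.58466 , -35.256527],
       [749.54535 , -39.849026],
       [756.721   , 121.023636],
       [653.7603  , 125.616135]], dtype=float32))
scene [ 0.5787 -0.1404] 7.26 (np.int32(570), np.int32(1660))
0.133
scene [0.61   0.2219] -1.03 (np.int32(216), np.int32(1140))
0.132
lamp (array([0.70338084, 0.03715623]), ((705.82177734375, 39.64292907714844), (159.81259155273438, 107.83154296875), 87.20002746582031), array([[648.067   , -37.53423 ],
       [755.7698  , -42.801723],
       [763.57654 , 116.82008 ],
       [655.8738  , 122.087585]], dtype=float32))
```

```bash
python3 - <<'E'
from h import *
s=read_state();print(s["time_s"],s["position"],s["tcp_rot"],s["force"])
yx=s["tcp_rot"][:,1] if hasattr(s["tcp_rot"],"shape") else np.array(s["tcp_rot"])[:,1]
print("closing axis deg",np.degrees(np.arctan2(yx[1],yx[0])))
c=np.array([.5797,-.1393]);y=np.radians(5.3);g=c-.103*np.array([np.cos(y),np.sin(y)]);print("grasp",g,"delta cm",(g-np.array(s["position"])[:2])*100)
E
```

```text
0.4 [0.18685147 0.5962805  0.19329355] [[-9.54208363e-01  2.99142708e-01 -2.00438537e-04]
 [ 2.99142756e-01  9.54208328e-01 -2.80785593e-04]
 [ 1.07265159e-04 -3.27887697e-04 -9.99999940e-01]] [-0.04876048  0.40447739  0.08670634]
closing axis deg 72.59387957953453
grasp [ 0.47714036 -0.14881417] delta cm [ 29.02888859 -74.50946736]
```

jog_arm:
  delta_pos:
    - [5,-4,0]
    - [10,-8,0]
    - [15,-12,0]
    - [19,-16,0]
    - [22,-21,0]
    - [24,-26,0]
    - [26,-31,0]
    - [27.5,-37,0]
    - [28.5,-43,0]
    - [29,-49,0]
    - [29,-55,0]
    - [29,-61,0]
  turn: [2,4,6,8,10,12,14,16,18,20,22,22.7]
  grip: [0,0,0,0,0,0,0,0,0,0,0,0]

```text
time_s: 1.9
position: [0.4771, -0.0157, 0.1938]
tcp_rot: [[-0.996, -0.093, 0.001], [-0.093, 0.996, -0.0], [-0.001, -0.0, -1.0]]
force: [-0.0, -0.9, -0.5]
opening: 0.996
grasp_force: 0.0
```

jog_arm:
  delta_pos:
    - [0,-5,0]
    - [0,-10,-2]
    - [0,-13.5,-5]
    - [0,-13.5,-8]
    - [0,-13.5,-10]
    - [0,-13.5,-12]
    - [0,-13.5,-12]
    - [0,-13.5,-12]
  turn: [0,0,0,0,0,0,0,0]
  grip: [0,0,0,0,0,0,0,0]

```text
time_s: 2.9
position: [0.4775, -0.1489, 0.074]
tcp_rot: [[-0.996, -0.092, 0.001], [-0.092, 0.996, -0.001], [-0.001, -0.001, -1.0]]
force: [0.5, -0.3, -0.5]
opening: 1.0
grasp_force: 0.0
```

jog_arm:
  delta_pos:
    - [0,0,-2]
    - [0,0,-4]
    - [0,0,-5.5]
    - [0,0,-6.5]
    - [0,0,-7]
    - [0,0,-7]
    - [0,0,-7]
    - [0,0,-7]
    - [0,0,-7]
    - [0,0,-7]
    - [0,0,-7]
    - [0,0,-7]
  turn: [0,0,0,0,0,0,0,0,0,0,0,0]
  grip: [0,0,0,0,0,0.3,0.5,0.6,0.7,0.8,0.8,0.8]

```text
time_s: 4.4
position: [0.4769, -0.1486, 0.0035]
tcp_rot: [[-0.996, -0.092, -0.0], [-0.092, 0.996, -0.0], [0.0, -0.0, -1.0]]
force: [0.2, 0.5, -0.1]
opening: 0.288
grasp_force: 0.0
```

jog_arm:
  delta_pos:
    - [0,0,0]
    - [0,0,0]
    - [0,0,0]
    - [0,0,0]
  turn: [0,0,0,0]
  grip: [1,1,1,1]

```text
time_s: 4.9
position: [0.4769, -0.1486, 0.0035]
tcp_rot: [[-0.996, -0.092, -0.0], [-0.092, 0.996, 0.0], [0.0, 0.0, -1.0]]
force: [0.3, 0.1, 0.5]
opening: 0.01
grasp_force: 0.0
```

```bash
python3 - <<'E'
from h import *
c=capture("top");r=paddle(c,(336,233));print(r[0],r[1],r[2:4]);print(lamp(c,(253,175))[:2]);s=read_state();print(s["time_s"],s["position"],s["opening"],s["grasp_force"],s["force"])
h=cv2.cvtColor(c["color"],cv2.COLOR_BGR2HSV)
E
```

```text
[ 0.57970256 -0.13893504] 5.196210981843265 (np.int32(530), np.int32(1126))
(array([0.70138352, 0.04309337]), ((701.9412231445312, 43.2359733581543), (161.77085876464844, 103.81782531738281), 87.29313659667969))
4.95 [ 0.47692918 -0.14861703  0.00344532] 0.008076759375355064 0.0 [ 0.45747154 -0.0792748  -0.10283474]
```

```bash
python3 - <<'E'
from h import *
a=capture("top")["color"][200:320,280:400]; b=capture("scene")["color"][130:270,50:200]
o=np.hstack([cv2.resize(a,(400,400)),cv2.resize(b,(400,400))])
cv2.imwrite("pics/z2.png",o)
E
```

```text
(no output)
```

View pics/z2.png

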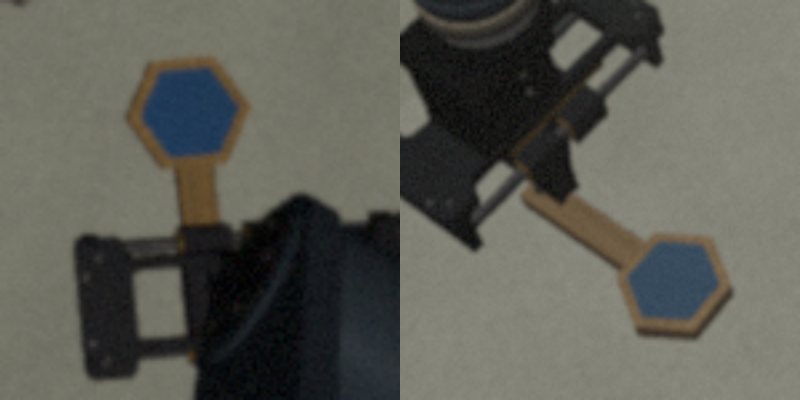

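The crops show shut fingers at the handle: scene tip at about crop (570,195), that is pixel (114,198). The paddle hasn't moved. I'll check this against the projected TCP.

```bash
python3 - <<'E'
from h import *
def proj(c,p):
    f=192/np.tan(np.radians(c["fovy"]/2));q=c["camera_from_world"]@np.r_[p,1]
    return np.array([c["cx"]+f*q[0]/-q[2],c["cy"]-f*q[1]/-q[2]]).round(1)
p=np.array(read_state()["position"])
for n in("top","scene"):
    c=capture(n)
    for dz in(0,.02,.04,.07): print(n,dz,proj(c,p+[0,0,dz]), proj(c,np.r_[.4769,-.1486,.014]))
    for x in(0,.5798): print(proj(c,np.r_[.5798-.134*np.cos(.0925),-.139-.134*np.sin(.0925),.014]))
h=cv2.cvtColor(c["color"],cv2.COLOR_BGR2HSV)
a=c["color"][165:225,75:155]
q=cv2.convertScaleAbs(cv2.resize(a,None,fx=10,fy=10,interpolation=cv2.INTER_CUBIC),alpha=2)
for z in(0,.02,.04):
    x=(proj(c,p+[0,0,z])-[75,165])*10; cv2.circle(q,tuple(int(v) for v in x),6,(0,0,255),-1)
cv2.imwrite("pics/z3.png",q)
E
```

```text
top 0 [340.6 281.6] [341.6 282.1]
top 0.02 [342.6 282.6] [341.6 282.1]
top 0.04 [344.6 283.6] [341.6 282.1]
top 0.07 [347.9 285.2] [341.6 282.1]
[343.2 296.9]
[343.2 296.9]
scene 0 [113.2 203.6] [111.9 200.6]
scene 0.02 [110.7 197.8] [111.9 200.6]
scene 0.04 [108.2 191.9] [111.9 200.6]
scene 0.07 [104.2 182.6] [111.9 200.6]
[100.2 192.8]
[100.2 192.8]
```

View pics/z3.png

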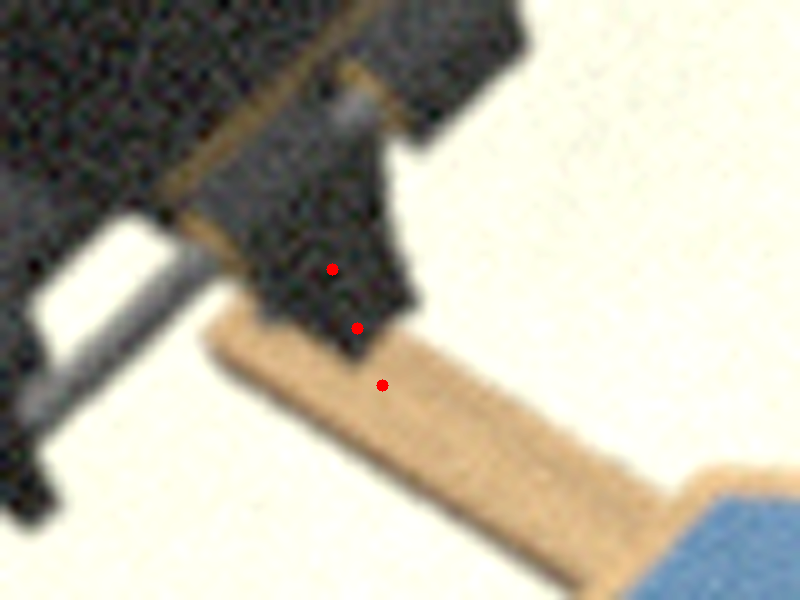

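The shut tip appears about 20 mm above where the reported TCP projects, so it sits on or over the handle's top face. I'll open the fingers and look at them again.

jog_arm:
  delta_pos:
    - [0,0,0]
    - [0,0,0]
    - [0,0,0]
    - [0,0,0]
    - [0,0,0]
  turn: [0,0,0,0,0]
  grip: [0,0,0,0,0]

```text
time_s: 5.78
position: [0.4769, -0.1486, 0.0034]
tcp_rot: [[-0.996, -0.092, -0.0], [-0.092, 0.996, -0.0], [0.0, 0.0, -1.0]]
force: [0.3, -0.7, -0.9]
opening: 0.49
grasp_force: 0.0
```

```bash
python3 - <<'E'
from h import *
s=read_state();p=np.array(s["position"]);yv=np.array(s["tcp_rot"])[:,1];print(p,s["opening"],s["force"])
out=[]
for n,(x0,y0) in(("scene",(70,155)),("top",(300,245))):
    c=capture(n);f=192/np.tan(np.radians(c["fovy"]/2))
    q=cv2.convertScaleAbs(cv2.resize(c["color"][y0:y0+75,x0:x0+80],None,fx=5,fy=5,interpolation=cv2.INTER_CUBIC),alpha=2)
    for k in(-.0435,.0435):
      for z,col in((0,(0,0,255)),(.02,(0,255,0))):
        w=c["camera_from_world"]@np.r_[p+k*yv+[0,0,z],1];u=np.array([c["cx"]-f*w[0]/w[2],c["cy"]+f*w[1]/w[2]])
        cv2.circle(q,tuple(int(v) for v in (u-[x0,y0])*5),4,col,-1)
    out.append(q)
cv2.imwrite("pics/z4.png",np.hstack(out))
E
```

```text
[ 0.47691552 -0.14862793  0.00344407] 0.49002074161537246 [ 0.29039387 -0.65248374 -0.93372587]
```

View pics/z4.png

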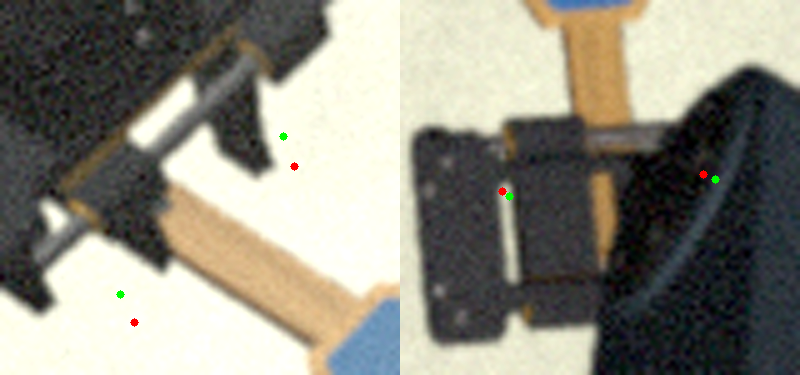

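The half-open tips straddle the handle, at about crop (165,270) and (262,175). Both sit about 20 mm higher than the reported TCP, so the z reading looks offset. I'll finish opening and go down gently while watching the force.

jog_arm:
  delta_pos:
    - [0,0,0]
    - [0,0,0]
    - [0,0,0]
    - [0,0,0]
    - [0,0,0]
    - [0,0,-0.4]
    - [0,0,-0.8]
    - [0,0,-0.8]
  turn: [0,0,0,0,0,0,0,0]
  grip: [0,0,0,0,0,0,0,0]

```text
time_s: 6.88
position: [0.4766, -0.1484, -0.005]
tcp_rot: [[-0.996, -0.092, -0.001], [-0.092, 0.996, 0.001], [0.001, 0.001, -1.0]]
force: [0.1, -0.8, 0.4]
opening: 1.002
grasp_force: 0.0
```

jog_arm:
  delta_pos:
    - [0,0,-0.3]
    - [0,0,-0.6]
    - [0,0,-0.8]
    - [0,0,-0.8]
  turn: [0,0,0,0]
  grip: [0,0,0,0]

```text
time_s: 7.38
position: [0.4768, -0.1486, -0.0127]
tcp_rot: [[-0.996, -0.092, -0.0], [-0.092, 0.996, 0.0], [0.0, 0.0, -1.0]]
force: [0.2, -0.4, 0.3]
opening: 1.002
grasp_force: 0.0
```

jog_arm:
  delta_pos:
    - [0,0,-0.2]
    - [0,0,-0.3]
    - [0,0,-0.3]
  turn: [0,0,0]
  grip: [0,0,0]

```text
time_s: 7.75
position: [0.4769, -0.1486, -0.0156]
tcp_rot: [[-0.996, -0.092, -0.0], [-0.092, 0.996, 0.0], [0.0, 0.0, -1.0]]
force: [0.6, 0.2, -0.3]
opening: 1.001
grasp_force: 0.0
```

```bash
python3 - <<'E'
from h import *
s=read_state();p=np.array(s["position"]);yv=np.array(s["tcp_rot"])[:,1];print(p,s["opening"],s["force"])
c=capture("scene");x0,y0=60,150
q=cv2.convertScaleAbs(cv2.resize(c["color"][y0:y0+90,x0:x0+100],None,fx=6,fy=6,interpolation=cv2.INTER_CUBIC),alpha=2)
f=192/np.tan(np.radians(c["fovy"]/2))
for k in(-.051,.051):
  for z in (0,.005,.010):
    v=p+k*yv;v[2]=z;w=c["camera_from_world"]@np.r_[v,1];u=np.array([c["cx"]-f*w[0]/w[2],c["cy"]+f*w[1]/w[2]])
    cv2.circle(q,tuple(int(t) for t in (u-[x0,y0])*6),3,(0,0,255),-1)
cv2.imwrite("pics/z5.png",q)
E
```

```text
[ 0.4768766  -0.14860266 -0.01562668] 1.0011274585804526 [ 0.56826639  0.19076621 -0.31579279]
```

View pics/z5.png

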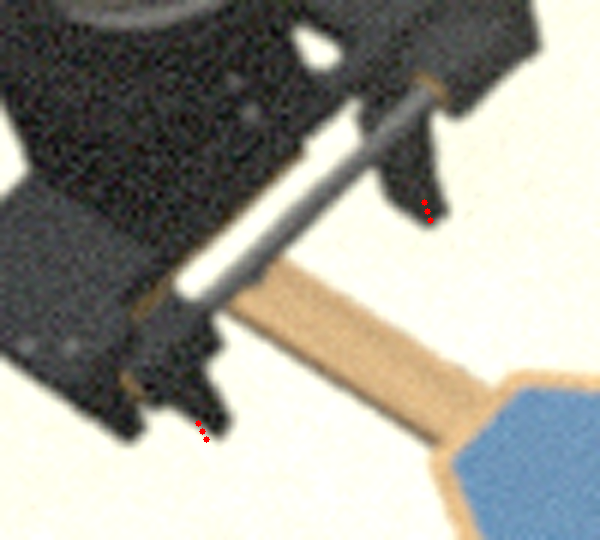

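The open tips now straddle the handle at about (215,435) and (430,225), a few mm above the table. I'm gripping now.

jog_arm:
  delta_pos:
    - [0,0,0]
    - [0,0,0]
    - [0,0,0]
    - [0,0,0]
    - [0,0,0]
    - [0,0,0]
    - [0,0,0]
    - [0,0,0]
    - [0,0,0]
    - [0,0,0]
    - [0,0,0]
    - [0,0,0]
  turn: [0,0,0,0,0,0,0,0,0,0,0,0]
  grip: [1,1,1,1,1,1,1,1,1,1,1,1]

```text
time_s: 9.3
position: [0.4775, -0.1489, -0.0147]
tcp_rot: [[-0.996, -0.092, 0.001], [-0.092, 0.996, -0.001], [-0.001, -0.001, -1.0]]
force: [0.3, -0.9, 6.4]
opening: 0.008
grasp_force: 3.4
```

```bash
python3 - <<'E'
from h import *
s=read_state();p=np.array(s["position"]);print(s["time_s"],p,s["opening"],s["grasp_force"],s["force"])
r=paddle(capture("top"),(336,233));print(r[0],r[1])
r=paddle(capture("scene"),(153,229));print(r[0],r[1])
E
```

```text
9.3 [ 0.47753643 -0.14893719 -0.01468902] 0.007857544129132117 3.4168435097672045 [ 0.26587357 -0.91218218  6.43571689]
[ 0.58010166 -0.13891907] 4.352069108499828
[ 0.57874776 -0.14049895] 7.522301590923918
```

The fingers shut again, with 6 N upward: the tips rode on the handle's top face, so the offset is nearer 28 mm. I'll lift slightly, open, then go lower in small steps.

jog_arm:
  delta_pos:
    - [0,0,0.3]
    - [0,0,0.5]
    - [0,0,0.5]
    - [0,0,0.5]
    - [0,0,0.5]
    - [0,0,0.5]
    - [0,0,0.5]
    - [0,0,0.5]
    - [0,0,0.5]
    - [0,0,0.5]
    - [0,0,0]
    - [0,0,0]
  turn: [0,0,0,0,0,0,0,0,0,0,0,0]
  grip: [1,0,0,0,0,0,0,0,0,0,0,0]

```text
time_s: 10.9
position: [0.4766, -0.1485, -0.016]
tcp_rot: [[-0.996, -0.092, -0.001], [-0.092, 0.996, 0.0], [0.001, 0.001, -1.0]]
force: [0.2, 0.6, 0.6]
opening: 0.993
grasp_force: 0.0
```

jog_arm:
  delta_pos:
    - [0,0,-0.2]
    - [0,0,-0.4]
    - [0,0,-0.5]
    - [0,0,-0.5]
  turn: [0,0,0,0]
  grip: [0,0,0,0]

```text
time_s: 11.4
position: [0.4769, -0.1486, -0.0206]
tcp_rot: [[-0.996, -0.092, -0.0], [-0.092, 0.996, 0.0], [0.0, 0.0, -1.0]]
force: [0.4, -0.0, 0.4]
opening: 1.0
grasp_force: 0.0
```

jog_arm:
  delta_pos:
    - [0,0,-0.2]
    - [0,0,-0.3]
    - [0,0,-0.3]
  turn: [0,0,0]
  grip: [0,0,0]

```text
time_s: 11.78
position: [0.4769, -0.1486, -0.0236]
tcp_rot: [[-0.996, -0.092, -0.0], [-0.092, 0.996, 0.0], [0.0, 0.0, -1.0]]
force: [0.6, -0.7, -0.3]
opening: 1.0
grasp_force: 0.0
```

jog_arm:
  delta_pos:
    - [0,0,-0.1]
    - [0,0,-0.2]
    - [0,0,-0.2]
  turn: [0,0,0]
  grip: [0,0,0]

```text
time_s: 12.15
position: [0.4769, -0.1486, -0.0256]
tcp_rot: [[-0.996, -0.092, -0.0], [-0.092, 0.996, 0.0], [0.0, 0.0, -1.0]]
force: [0.9, 0.3, -0.4]
opening: 1.002
grasp_force: 0.0
```

Now about 10 mm lower than the failed closure, and still no table contact. Closing.

jog_arm:
  delta_pos:
    - [0,0,0]
    - [0,0,0]
    - [0,0,0]
    - [0,0,0]
    - [0,0,0]
    - [0,0,0]
    - [0,0,0]
    - [0,0,0]
    - [0,0,0]
    - [0,0,0]
    - [0,0,0]
  turn: [0,0,0,0,0,0,0,0,0,0,0]
  grip: [1,1,1,1,1,1,1,1,1,1,1]

```text
time_s: 13.52
position: [0.4769, -0.1486, -0.0256]
tcp_rot: [[-0.996, -0.092, -0.0], [-0.092, 0.996, 0.0], [0.0, 0.0, -1.0]]
force: [0.1, 0.4, 0.1]
opening: 0.27
grasp_force: 30.0
```

```bash
python3 - <<'E'
from h import *
s=read_state();p=np.array(s["position"]);print(s["time_s"],p,s["opening"],s["grasp_force"],s["force"])
c=capture("top");r=paddle(c,(336,233));print(r[0],r[1])
E
```

```text
13.525 [ 0.47691878 -0.14860571 -0.0255562 ] 0.2704274645168059 29.999957978725433 [0.07508396 0.40507631 0.05735072]
[ 0.58017763 -0.13872184] 5.183791543296345
```

Gripped: opening 0.27 is about 24 mm, at 30 N. Next I slide it over to the approach line and align it.

jog_arm:
  delta_pos:
    - [0.1,1,0]
    - [0.2,3,0]
    - [0.3,5,0]
    - [0.4,7,0]
    - [0.5,9.5,0]
    - [0.6,12,0]
    - [0.7,14.5,0]
    - [0.7,17,0]
    - [0.7,19,0]
    - [0.7,20.2,0]
    - [0.7,20.2,0]
    - [0.7,20.2,0]
  turn: [-0.5,-1.5,-2.5,-3.5,-4.5,-5.5,-6.5,-7.3,-7.9,-7.9,-7.9,-7.9]
  grip: [1,1,1,1,1,1,1,1,1,1,1,1]

```text
time_s: 15.08
position: [0.4839, 0.0531, -0.0255]
tcp_rot: [[-0.999, 0.045, -0.0], [0.045, 0.999, -0.0], [0.0, -0.0, -1.0]]
force: [0.0, 0.3, 1.0]
opening: 0.274
grasp_force: 30.0
```

```bash
python3 - <<'E'
from h import *
s=read_state();p=np.array(s["position"]);print(s["time_s"],p,s["opening"],s["grasp_force"],s["force"])
c=capture("top");r=paddle(c,(255,227));print(r[0],r[1],r[2:4],[q.round(4) for q in lamp(c,(253,175))[:1]],lamp(c,(253,175))[1])
# head centre from two handle edges: fit axis of visible handle
R=r[4][:,:2];d=R-r[0];H=R[(d[:,0]<-.045)];
print("handle visible to",H[:,0].min()); b=[(x,H[abs(H[:,0]-x)<.002][:,1].mean().round(4)) for x in np.arange(r[0][0]-.065,r[0][0]-.045,.004)];print(b)
q=cv2.convertScaleAbs(cv2.resize(c["color"][140:300,180:340],None,fx=3.7,fy=3.7,interpolation=cv2.INTER_CUBIC),alpha=1.8);cv2.imwrite("pics/z6.png",q)
E
```

```text
15.075 [ 0.48385653  0.05314908 -0.02554759] 0.27367264499645366 30.002584755420685 [0.02073643 0.29893825 1.04847909]
[0.58736292 0.04904087] -2.3150449804458355 (np.int32(525), np.int32(1100)) [array([0.7013, 0.043 ])] ((702.0530395507812, 43.126426696777344), (162.57986450195312, 104.1396713256836), 87.33088684082031)
handle visible to 0.5141403792607626
[(np.float64(0.5223629211422698), np.float64(0.0491)), (np.float64(0.5263629211422698), np.float64(0.0512)), (np.float64(0.5303629211422698), np.float64(0.0512)), (np.float64(0.5343629211422698), np.float64(0.0513)), (np.float64(0.5383629211422698), np.float64(0.0514)), (np.float64(0.5423629211422698), np.float64(0.0514))]
```

View pics/z6.png

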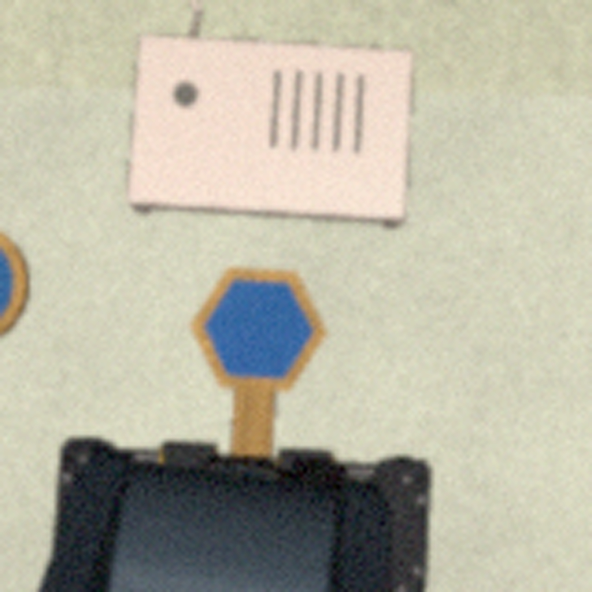

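The view shows the paddle aligned in front of the lamp opening, head at crop (258,327) and panel front edge at row ~212. Before inserting, I check the gripper body's clearance to the panel, using the body's front corners at (65,442) and (430,462).

```bash
python3 - <<'E'
from h import *
c=capture("top");px=np.array([[68,440],[428,462],[165,445],[330,455]])/3.7+[180,140]
for z in(.014,.03,.045,.06,.08,.1):
    P=ray(c,px,z)[:,:2];print(z,P.round(3).tolist(),"width",np.hypot(*(P[0]-P[1])).round(3))
E
```

```text
0.014 [[0.521, 0.158], [0.512, -0.051], [0.519, 0.101], [0.515, 0.006]] width 0.209
0.03 [[0.522, 0.155], [0.512, -0.05], [0.52, 0.1], [0.516, 0.006]] width 0.205
0.045 [[0.523, 0.153], [0.513, -0.048], [0.521, 0.099], [0.516, 0.006]] width 0.201
0.06 [[0.523, 0.151], [0.514, -0.047], [0.521, 0.097], [0.517, 0.007]] width 0.198
0.08 [[0.524, 0.147], [0.515, -0.045], [0.522, 0.096], [0.518, 0.007]] width 0.193
0.1 [[0.525, 0.144], [0.516, -0.043], [0.523, 0.094], [0.519, 0.008]] width 0.188
```

The body front ends at x≈0.634, against the panel edge at 0.651, and it sits higher than the panel. I'm inserting straight along the lamp axis.

jog_arm:
  delta_pos:
    - [0.6,-0.03,0]
    - [1.8,-0.09,0]
    - [3.0,-0.15,0]
    - [4.2,-0.22,0]
    - [5.4,-0.28,0]
    - [6.6,-0.34,0]
    - [7.8,-0.4,0]
    - [9.0,-0.47,0]
    - [10.2,-0.53,0]
    - [11.0,-0.57,0]
    - [11.4,-0.6,0]
    - [11.4,-0.6,0]
  turn: [0,0,0,0,0,0,0,0,0,0,0,0]
  grip: [1,1,1,1,1,1,1,1,1,1,1,1]

```text
time_s: 16.68
position: [0.5983, 0.0473, -0.0255]
tcp_rot: [[-0.999, 0.045, 0.001], [0.045, 0.999, -0.0], [-0.001, -0.0, -1.0]]
force: [-0.9, -0.1, 1.8]
opening: 0.273
grasp_force: 30.0
```

jog_arm:
  delta_pos:
    - [0,0,0]
    - [0,0,0]
    - [0,0,0]
    - [0,0,0]
  turn: [0,0,0,0]
  grip: [0.68,0.6,0.55,0.5]

```text
time_s: 17.18
position: [0.598, 0.0473, -0.0256]
tcp_rot: [[-0.999, 0.046, 0.0], [0.046, 0.999, 0.0], [-0.0, 0.0, -1.0]]
force: [0.2, 0.7, -0.8]
opening: 0.469
grasp_force: 0.0
```

Released. Now I lift straight up and back away so the handle is visible.

jog_arm:
  delta_pos:
    - [0,0,0]
    - [0,0,0]
    - [0,0,2]
    - [0,0,4.5]
    - [0,0,8]
    - [-1,0,12]
    - [-4,0,16]
    - [-8,0,20]
    - [-12,0,22]
    - [-15,0,22]
    - [-17,0,22]
    - [-17,0,22]
  turn: [0,0,0,0,0,0,0,0,0,0,0,0]
  grip: [0.3,0.3,0.3,0.3,0.3,0.3,0.3,0.3,0.3,0.3,0.3,0.3]

```text
time_s: 18.68
position: [0.4266, 0.0476, 0.1956]
tcp_rot: [[-0.999, 0.046, 0.001], [0.046, 0.999, -0.0], [-0.001, -0.0, -1.0]]
force: [-0.2, -0.2, 0.2]
opening: 0.7
grasp_force: 0.0
```

```bash
python3 - <<'E'
from h import *
s=read_state();print(s["time_s"],s["position"],s["force"])
c=capture("top");h=cv2.cvtColor(c["color"],cv2.COLOR_BGR2HSV)
w=((h[...,0]>5)&(h[...,0]<26)&(h[...,1]>75)&(h[...,2]>60)).astype(np.uint8)
b,st,ce=blob(w,(249,225));P=ray(c,np.argwhere(b)[:,::-1],.014)[:,:2];print(st,ce)
m=P.mean(0);r=cv2.minAreaRect((P*1000).astype(np.float32));print("handle",m,r)
for lo in np.arange(P[:,0].min(),P[:,0].max(),.01):
    k=P[(P[:,0]>=lo)&(P[:,0]<lo+.01)];print(lo.round(4),k[:,1].mean().round(4),len(k))
print("lamp",lamp(c,(253,175))[:2]); print("round",paddle(c,(170,216))[:2])
q=cv2.convertScaleAbs(cv2.resize(c["color"][130:310,130:330],None,fx=3,fy=3,interpolation=cv2.INTER_CUBIC),alpha=1.8);cv2.imwrite("pics/z7.png",q)
E
```

```text
18.675 [0.42660263 0.04760625 0.19560349] [-0.2410807  -0.20549802  0.246589  ]
[245 198  13  41 423] [250.58156028 217.42553191]
handle [0.61159851 0.04702312] ((610.9180908203125, 46.954734802246094), (23.717287063598633, 87.0215072631836), 87.45553588867188)
0.5672 0.0482 40
0.5772 0.0477 50
0.5872 0.0486 48
0.5972 0.0475 51
0.6072 0.0465 53
0.6172 0.0463 44
0.6272 0.0464 55
0.6372 0.0461 42
0.6472 0.0456 40
lamp (array([0.68937561, 0.04340979]), ((658.9810180664062, 45.153560638427734), (162.42234802246094, 188.52806091308594), 87.18649291992188))
round (array([0.61163903, 0.22373187]), np.float64(-2.4894562901583868))
```

View pics/z7.png

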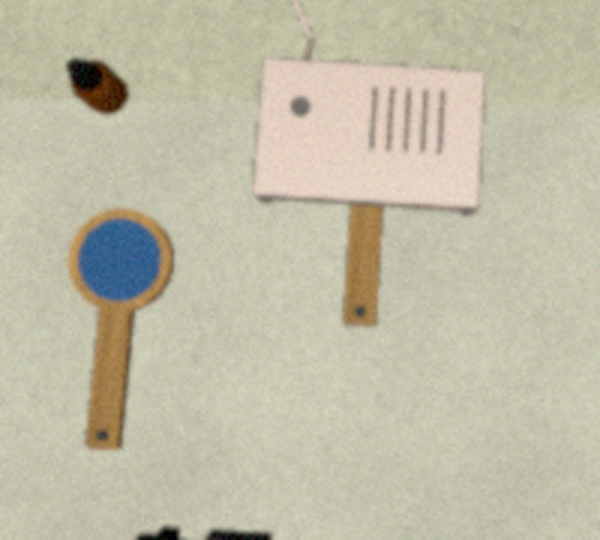

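The head is fully under the panel. Only the straight handle shows, ending at crop (360,325), and its yaw matches the lamp at -2.5°. The head centre works out to about (0.702, 0.043), against the lamp at (0.7015, 0.043). The round paddle and dropper haven't moved.

```bash
python3 -c "
from rig import *
print(hand_in())"
```

```text
the job is handed in; nothing more can be done
None
```

The hex paddle lies under the lamp, its head centred to within about 1–2 mm and its handle straight out of the opening; it is released, the lamp, round paddle and dropper were left where they were, and the job was handed in at about 18.7 s, after two early grasp closures missed.

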